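Peg the screw drawer shut

ROBOT

A 6-joint arm with a two-finger parallel gripper is mounted at the origin on the work surface. World frame = base frame: x ahead of the robot, y to its left, z up, the work surface at z = 0. Lengths are in mm, angles in rad, forces in N, time in s.
With the tool pointing down it reaches from about 200 to 875 mm from the base axis. Payload 3.4 kg.
Tool frame: the origin (TCP) lies between the finger pads; the fingertips stand 22 mm ahead of it and the grasp point (between the pads) lies 3 mm ahead of it (nose_length is the distance from the TCP to the fingertips, in mm); z points along the fingers, y is the direction in which the jaws open and shut (so a half turn about z gives the same grasp; the last joint's range is limited). The gripper opens to 94 mm and grips with 3 to 60 N. Pads are 16 mm wide; open, the fingers measure 119 mm over their backs; the gripper's body (75 mm by 177 mm) begins 78 mm behind the grasp point.
Start: joints at [-0.121, 0.276, 1.505, -0, 1.361, -0.121], TCP at [575.033, -0.009, 227.493] pointing down, gripper open.
Joint ranges: [-2.89, 2.89], [-0.75, 2.08], [0.22, 2.7], [-1.18, 4.32], [0.11, 2.71], [-2.7, 2.7]. Speed limits (rad/s): [2.57, 2.57, 3.14, 3.14, 3.14, 3.14].

INTERFACE

Orientations are given as a 3x3 rotation matrix whose columns are the frame's x, y, z axes.
In Python, from station import * gives the robot as it stands. The module is installed in compiled form; this text tells all that it offers. Calls block until the motion is done:
- reach(position, orientation): joint-space move of the TCP to a pose.
- line_to(position, orientation=None, speed=150, f_stop=None): straight line of the TCP; orientation=None keeps the orientation; speed is the mean speed in mm/s. With f_stop (N) it stops when the force on the tool has changed by that much, and returns True; else False.
- goto_joints(angles): joint-space move.
- grip(opening): finger opening in mm; the grip force is fixed at half the most; returns when the fingers have stopped.
- wait(seconds).
- ik(position, orientation): joint angles nearest the present ones, or None.
- state(): the state.
- capture(name): name is "scene" or "side" or "wrist"; returns a dict with "img" (480x640x3 uint8, red, green, blue), "intrinsics" (3x3 intrinsics, pixels), "dist" ([k1, k2, p1, p2, k3] as OpenCV has them; the pictures are not rectified), "pose" (4x4, takes a point from camera to world coordinates); the wrist camera has in their place "hand_eye" (4x4, takes a point from camera to tool coordinates, whose origin is the TCP and whose axes are the flange's). Camera axes: x right, y down, z forward; pixel columns grow to the right and rows downward; lengths in mm; the calibration is good to about 2 mm. A picture is of the moment at which its call begins: read the wrist's pose just before it. There is no depth.
A pose or a line that the arm cannot do raises IKError and nothing moves.
- finish_job(): hands the job in, once; it reports no verdict.
The state is a dict: "time": time; "joint_pos": joint angles; "qd": joint speeds; "joint_torque": joint torques, N m; "position": TCP position; "eef_rot": TCP orientation; "force": force on the tool from outside, world axes, zero at the start; "moment": the same for the moment, N m; "gripper_width": finger opening in mm.
Only numpy, scipy, OpenCV 4.12 (cv2) and the standard library are available. Lean on these libraries where they do the work, as an engineer would, in place of code of your own. Each camera call takes 0.05 s, during which the arm holds its last target. There are 200 camera calls.

TASK

Push the drawer of the white shelf fully shut, and only then drive the walnut peg on top of the shelf all the way down with the mallet held in the gripper, so that the peg's cap seats on its brass collar and locks the drawer; do not press the peg with the gripper itself. Finally put the mallet back in its cradle the way it stood, head in the pocket and handle in the fork, and leave the small hardware on the shelf where it lies.

Things in the scene. Friction and masses are not known exactly. Their poses are not given: they have to be found in the camera images.
- shelf: White painted plywood shelf unit, 220 (x) x 300 (y) x 90 mm high, fixed. Origin: centre of its underside; its -x face is the front with the drawer. A flat brass collar, 32 mm across and 4 mm high, lies on its top around the peg at shelf x -88, y +75 mm.
- drawer (a joint): Opening of the shelf's shallow drawer in m, 0 = fully shut, positive = drawn out along the shelf's -x; it slides with 1.5 N of friction. Its white front panel, 12 mm thick, 296 mm wide, from 10 to 80 mm high, lies outside the shelf's front face.
- pull (a point): Middle of the outer end of the drawer's round brass pull (30 mm across, standing 30 mm out from the front panel, 45 mm high); moves with the drawer. x axis along the shelf's x (the way to push).
- peg (a joint): How far the walnut peg is driven down, in m: 0 = fully up, 0.020 = home with its cap on the brass collar. It resists with about 6 to 7 N (light spring and friction) and stays where it is left.
- peg_top (a point): Centre of the top of the peg's round walnut cap (30 mm across, 12 mm thick, on a 14 mm stem); 126 mm above the table when fully up, 106 mm when home.
- mallet: Small mallet, 0.33 kg or so: an upright round black rubber head, 48 mm across and 90 mm tall, with a level wooden handle 24 mm wide and 26 mm high that leaves the middle of the head (45 mm above its lower face) towards the mallet's -x and ends 177 mm from the head's axis. Origin: centre of the head's lower face, the striking face; z up along the head.
- mallet_grip (a point): Point in the middle of the mallet's handle, 55 mm from the head's axis and 45 mm above the striking face: a good place to grip, across the handle (mallet y).
- cradle: Plywood cradle for the mallet, fixed. Base 190 x 90 x 12 mm, reaching from x -150 to +40 mm. Origin under the centre of the pocket: four low walls, 54 mm apart inside, standing up to 37 mm above the table (the one on the handle's side only to 22 mm). At x -128 mm an open-topped fork, 32 mm wide inside and 16 mm long, carries the handle at 44 mm above the table; its prongs reach 70 mm.
- seat (a point): Centre of the pocket's floor, 12 mm above the table, where the mallet's lower face stands; axes as the cradle (handle towards -x).
- tray: Fixed grey open parts tray, 150 x 100 x 35 mm, origin at the centre of its underside. Not part of the job.
- ubolt: Loose galvanized U-bolt lying flat on the shelf, about 90 x 52 x 8 mm; bystander.
- anchor_a: Loose orange plastic toggle anchor lying on the shelf, 40 x 26 x 16 mm; bystander.
- anchor_b: The other orange toggle anchor, the same size; bystander.
- bracket: Loose L-shaped aluminium shelf bracket lying on its edge on the shelf, 80 x 60 x 22 mm; bystander.
Mind the look-alikes: they are no part of the job. Leave any pink look-alike of the mallet alone. Leave any orange look-alike of the cradle alone.

How it is judged:
By the outcome, as a careful person would: the job done as asked, in the order asked, and still so for the second after the job is handed in, with the robot touching nothing.
It also fails if it takes over 64 s, if anything falls off the work surface, if the arm or the gripper's body presses on something with over 40 N, if the wrist force passes 120 N, or if a joint passes its speed limit or range.

## Working session

There is one attempt and no reset: what is moved stays moved. The work goes in short steps, each a Python script; the robot and the scene stay as the last script left them, time stands still between calls to the robot, and variables do not carry over. Pictures are saved under pics/ and viewed, about 8 in all and at most 12, crops included, and the job is handed in when it is done.

```bash
mkdir -p pics; cat > h.py <<'E'
from station import *
import numpy as np, cv2
def ray(c,u,v,pose=None):
    p=cv2.undistortPoints(np.array([[[u,v]]],float),np.array(c["intrinsics"]),np.array(c["dist"]))[0,0]
    T=np.array(c["pose"]) if pose is None else pose
    d=T[:3,:3]@np.array([p[0],p[1],1]); return T[:3,3],d
def on_z(c,u,v,z,pose=None):
    o,d=ray(c,u,v,pose); return o+d*(z-o[2])/d[2]
def wcap():
    s=state(); c=capture("wrist"); T=np.eye(4); T[:3,:3]=s["eef_rot"]; T[:3,3]=s["position"]
    c["pose"]=T@np.array(c["hand_eye"]); return c
def proj(c,P):
    T=np.linalg.inv(np.array(c["pose"])); 
    return cv2.projectPoints(np.array(P,float).reshape(-1,3),cv2.Rodrigues(T[:3,:3])[0],T[:3,3],np.array(c["intrinsics"]),np.array(c["dist"]))[0].reshape(-1,2)
def save(c,n): cv2.imwrite("pics/"+n+".png",c["img"][...,::-1])
E
python3 - <<'E'
from h import *
for n in("scene","side"):
    c=capture(n); save(c,n); print(n,np.round(c["pose"],2).tolist(),np.round(c["intrinsics"],1).tolist())
    import pickle; pickle.dump(c,open(n+".pkl","wb"))
c=wcap(); save(c,"wrist0"); print(np.round(c["hand_eye"],3).tolist(), state()["eef_rot"],state()["time"])
E
```

```text
scene [[-0.79, 0.33, -0.52, 1390.68], [0.62, 0.4, -0.68, 910.91], [-0.01, -0.85, -0.52, 879.05], [0.0, 0.0, 0.0, 1.0]] [[604.3, 0.0, 317.8], [0.0, 604.3, 229.1], [0.0, 0.0, 1.0]]
side [[0.96, -0.2, 0.22, 293.27], [-0.3, -0.65, 0.7, -1165.97], [0.0, -0.73, -0.68, 1136.54], [0.0, 0.0, 0.0, 1.0]] [[609.7, 0.0, 306.6], [0.0, 609.7, 237.8], [0.0, 0.0, 1.0]]
[[-0.001, -0.97, -0.244, 70.828], [1.0, -0.001, 0.001, 0.454], [-0.001, -0.244, 0.97, -157.724], [0.0, 0.0, 0.0, 1.0]] [[ 2.77009325e-05  9.99999068e-01 -1.36535263e-03]
 [ 9.99999991e-01 -2.75166463e-05  1.34991950e-04]
 [ 1.34954254e-04 -1.36535635e-03 -9.99999059e-01]] 0.15
```

View pics/scene.png

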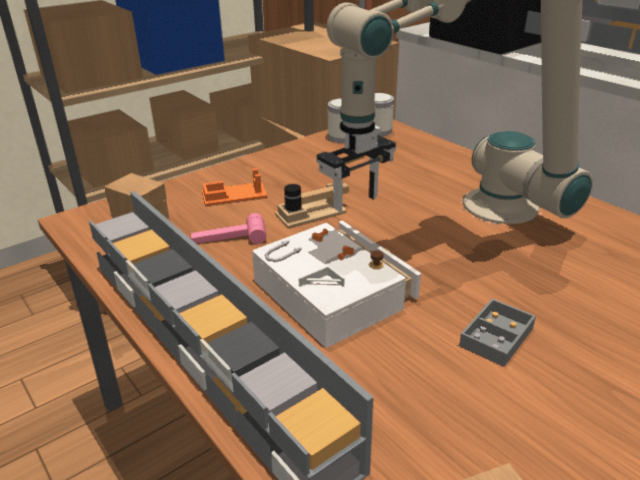

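View pics/side.png

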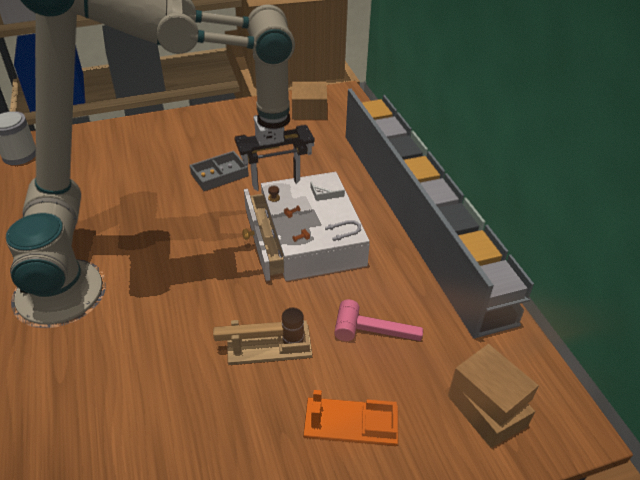

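Candidates for the mallet are the black-headed one on plywood at side (292,325) and the pink one at (350,320). Candidates for the cradle are the plywood one at side (268,340) and the orange one at (350,420). I choose the black mallet and the plywood cradle. The peg is the dark walnut cap at side (274,190); the orange anchors are at (292,211) and (301,236).

```bash
python3 - <<'E'
from h import *
import pickle
S=pickle.load(open("side.pkl","rb"));C=pickle.load(open("scene.pkl","rb"))
a=cv2.resize(S["img"][165:375,205:375],None,fx=2.8,fy=2.8,interpolation=cv2.INTER_CUBIC)
b=cv2.resize(C["img"][175:345,245:430],None,fx=1.75,fy=1.75,interpolation=cv2.INTER_CUBIC)
o=np.zeros((588,800,3),np.uint8);o[:,:476]=a;o[:b.shape[0],476:]=b[:,:324]
save({"img":o},"crop1")
print("head",on_z(S,292,314,102),on_z(C,292,189,102))
print("peg",on_z(S,274,188,126),on_z(C,376,254,126))
for p in[(263,182),(340,175),(367,235),(287,248)]: print(p,on_z(S,*p,90))
E
```

```text
head [ 520.69507193 -323.72616785  102.        ] [ 530.43988331 -316.41048965  102.        ]
peg [591.26183065  91.852983   126.        ] [598.11472857  97.28975246 126.        ]
(263, 182) [579.36327974 172.11275186  90.        ]
(340, 175) [796.92341651 139.31190067  90.        ]
(367, 235) [ 778.14731223 -119.61217342   90.        ]
(287, 248) [ 570.72163934 -105.80402048   90.        ]
```

View pics/crop1.png

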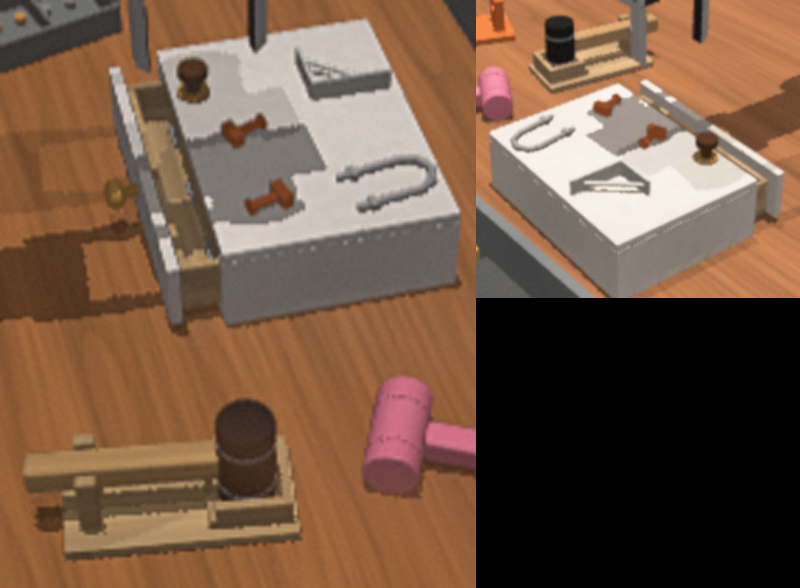

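```bash
cat >> h.py <<'E'
def Rz(yaw,flip=False):
    "tool down, tool x along yaw (or opposite)"
    a=yaw+(np.pi if flip else 0); x=np.array([np.cos(a),np.sin(a),0]); z=np.array([0,0,-1.]); return np.c_[x,np.cross(z,x),z]
E
python3 - <<'E'
from h import *
import pickle
S=pickle.load(open("side.pkl","rb"))
f=lambda x,y:(205+x/2.8,165+y/2.8)
K=np.array([on_z(S,*f(*p),90)[:2] for p in[(158,52),(368,20),(460,210),(215,248)]])
print("corners",K.round(),"sides",np.linalg.norm(np.roll(K,-1,0)-K,axis=1).round(), "yaw",np.arctan2(*(K[0]-K[3])[::-1])-np.pi/2,np.arctan2(*(K[1]-K[0])[::-1]),np.arctan2(*(K[2]-K[3])[::-1]))
print("pull",on_z(S,*f(106,195),45)); 
h=on_z(S,*f(246,415),102); e=on_z(S,*f(26,456),70); print(h,e,"len",np.linalg.norm((h-e)[:2]),"yaw",np.arctan2(*(h-e)[1::-1]))
for y in(-.1,0,.1):
  for fl in(0,1):
    for p in([430,20,250],[465,-310,58],[430,20,45]):
        q=ik(p,Rz(y,fl)); print(y,fl,p,None if q is None else np.round(q,2))
E
```

```text
corners [[ 573.  166.]
 [ 792.  155.]
 [ 777. -139.]
 [ 553. -121.]] sides [219. 294. 224. 288.] yaw -0.07062876977913968 -0.051692144258943175 -0.07855309924684292
pull [484.66932617  23.57745389  45.        ]
[ 523.1294096  -322.11878795  102.        ] [ 351.218679   -285.45688633   70.        ] len 175.77654657239614 yaw -0.21011366414436436
-0.1 0 [430, 20, 250] [-0.12  0.04  1.74 -0.    1.36  1.56]
-0.1 0 [465, -310, 58] [-0.71  0.4   1.78 -0.    0.96  0.96]
-0.1 0 [430, 20, 45] [-0.12  0.26  2.07 -0.    0.82  1.56]
-0.1 1 [430, 20, 250] [-0.12  0.04  1.74 -0.    1.36 -1.59]
-0.1 1 [465, -310, 58] [-0.71  0.4   1.78 -0.    0.96 -2.18]
-0.1 1 [430, 20, 45] [-0.12  0.26  2.07 -0.    0.82 -1.59]
0 0 [430, 20, 250] [-0.12  0.04  1.74 -0.    1.36  1.46]
0 0 [465, -310, 58] [-0.71  0.4   1.78 -0.    0.96  0.86]
0 0 [430, 20, 45] [-0.12  0.26  2.07 -0.    0.82  1.46]
0 1 [430, 20, 250] [-0.12  0.04  1.74 -0.    1.36 -1.69]
0 1 [465, -310, 58] [-0.71  0.4   1.78 -0.    0.96 -2.28]
0 1 [430, 20, 45] [-0.12  0.26  2.07 -0.    0.82 -1.69]
0.1 0 [430, 20, 250] [-0.12  0.04  1.74 -0.    1.36  1.36]
0.1 0 [465, -310, 58] [-0.71  0.4   1.78 -0.    0.96  0.76]
0.1 0 [430, 20, 45] [-0.12  0.26  2.07 -0.    0.82  1.36]
0.1 1 [430, 20, 250] [-0.12  0.04  1.74 -0.    1.36 -1.79]
0.1 1 [465, -310, 58] [-0.71  0.4   1.78 -0.    0.96 -2.38]
0.1 1 [430, 20, 45] [-0.12  0.26  2.07 -0.    0.82 -1.79]
```

```bash
python3 - <<'E'
from h import *
import pickle
grip(0)
reach([440,30,260],Rz(-.068))
c=wcap(); save(c,"w1"); pickle.dump(c,open("w1.pkl","wb")); print(state()["time"],state()["gripper_width"])
E
```

```text
3.0917 0.4488810345026879
```

View pics/w1.png

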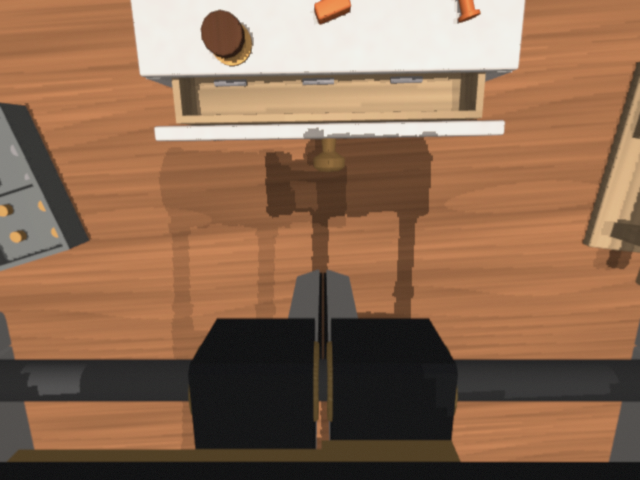

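```bash
python3 - <<'E'
from h import *
import pickle
c=pickle.load(open("w1.pkl","rb"))
p=on_z(c,223,35,126); a=on_z(c,140,77,90); b=on_z(c,521,70,90); print("peg",p,"corners",a,b,np.linalg.norm(a-b))
d=(a-b)[:2]; yaw=np.arctan2(d[1],d[0])-np.pi/2; R=np.array([[np.cos(yaw),-np.sin(yaw)],[np.sin(yaw),np.cos(yaw)]])
ctr=(a+b)[:2]/2+R@[110,0]; print("yaw",yaw,"ctr",ctr,"peg pred",ctr+R@[-88,75],"pull shut",ctr+R@[-152,0])
print("pull",on_z(c,329,168,45),on_z(c,329,155,60))
print("panel",on_z(c,155,133,80),on_z(c,504,127,80),"outer edges", on_z(c,155,140,80),on_z(c,504,133,80))
E
```

```text
peg [586.44169477  89.10154635 126.        ] corners [570.10061517 166.5692261   90.        ] [ 554.6145111  -134.32686332   90.        ] 301.2943345816022
yaw -0.051421248192070834 ctr [672.21216721  10.46733645] peg pred [588.18337822  89.89127882] pull shut [520.41307794  18.27992218]
pull [485.8659354   21.16450744  45.        ] [498.48683266  20.58798736  60.        ]
panel [527.35510717 166.34945434  80.        ] [ 512.09857597 -127.4943444    80.        ] outer edges [521.678787   167.34747449  80.        ] [ 507.20098145 -127.71953913   80.        ]
```

```bash
python3 - <<'E'
from h import *
import pickle
R=Rz(-.052); d=np.array([np.cos(.052),-np.sin(.052),0])
p0=np.array([487,20.,45])
reach(p0-45*d+[0,0,60],R)
line_to(p0-45*d)
print(line_to(p0-15*d,speed=60,f_stop=8),state()["position"])
print(line_to(p0+50*d,speed=35,f_stop=14),state()["position"],state()["force"])
s=np.array(state()["position"])
line_to(s-25*d); line_to(s-25*d+[0,0,215],speed=250)
reach([430,30,260],R)
c=wcap(); save(c,"w2"); pickle.dump(c,open("w2.pkl","wb")); print(state()["time"])
E
```

```text
False [471.91755085  20.80305575  44.79122982]
True [509.75931136  18.9269272   44.16036448] [-0.08686511  0.4174935   0.43941337]
7.8167
```

View pics/w2.png

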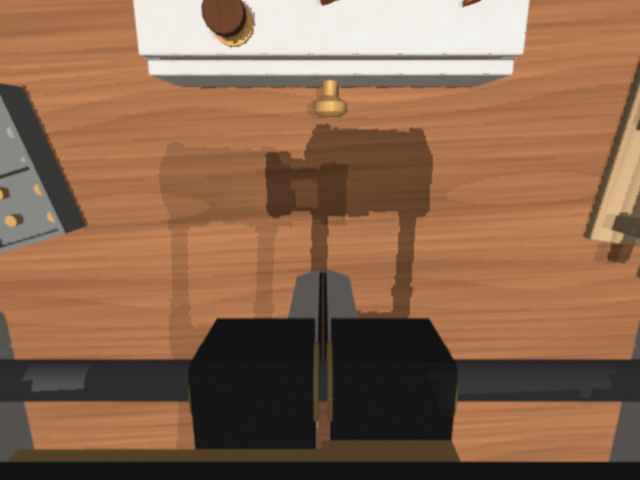

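```bash
python3 - <<'E'
from h import *
import pickle
c=pickle.load(open("w2.pkl","rb")); d=np.array([np.cos(.052),-np.sin(.052)])
for n,u,v,z in[("front",330,53.5,90),("in",330,58,80),("out",330,75,80),("pulltop",330,101,60),("pullend",330,117,45)]:
    p=on_z(c,u,v,z); print(n,p, p[:2]@d)
g=c["img"][40:125,420].astype(int).sum(1); print(g.tolist())
E
```

```text
front [564.38456037  17.79035428  90.        ] 562.6970028048282
in [563.04785235  17.67356369  80.        ] 561.368171981121
out [550.3363429   18.28264389  80.        ] 548.6421867181242
pulltop [532.21649402  18.78929608  60.        ] 530.5204963147245
pullend [519.68473352  19.11863874  45.        ] 517.9885568330012
[714, 715, 715, 715, 717, 715, 716, 717, 718, 718, 719, 718, 708, 677, 594, 449, 337, 285, 265, 368, 580, 683, 707, 711, 712, 713, 714, 714, 714, 717, 716, 714, 706, 671, 577, 427, 323, 305, 303, 301, 304, 307, 303, 304, 302, 287, 250, 266, 343, 378, 379, 381, 391, 404, 413, 415, 413, 397, 383, 376, 372, 369, 362, 366, 366, 369, 373, 379, 384, 391, 387, 379, 371, 357, 342, 337, 335, 342, 350, 352, 360, 373, 384, 394, 398]
```

```bash
python3 - <<'E'
from h import *
R=Rz(-.052); d=np.array([np.cos(.052),-np.sin(.052),0])
p0=np.array([487,20.,45])
reach(p0-12*d+[0,0,75],R); line_to(p0-10*d,speed=250); s=np.array(state()["position"])
print(line_to(p0+35*d,speed=40,f_stop=18),state()["position"],state()["force"])
wait(.1); print(state()["position"],state()["force"])
s=np.array(state()["position"])
line_to(s-20*d); line_to(s-20*d+[0,0,215],speed=300)
grip(90)
# look at mallet: TCP behind the grip point
yaw=-.21; m=np.array([np.cos(yaw),np.sin(yaw),0]); grip_pt=np.array([523,-322,0])-55*m
reach(grip_pt-60*m+[0,0,250],Rz(yaw))
import pickle
c=wcap(); save(c,"w3"); pickle.dump(c,open("w3.pkl","wb")); print(state()["time"])
E
```

```text
True [509.67952336  18.93307015  43.68847655] [ 0.5201835   0.18255513 -0.13271391]
[509.49607691  18.94047904  43.5780515 ] [-0.33013496 -0.72232017 -0.4942354 ]
13.775
```

View pics/w3.png

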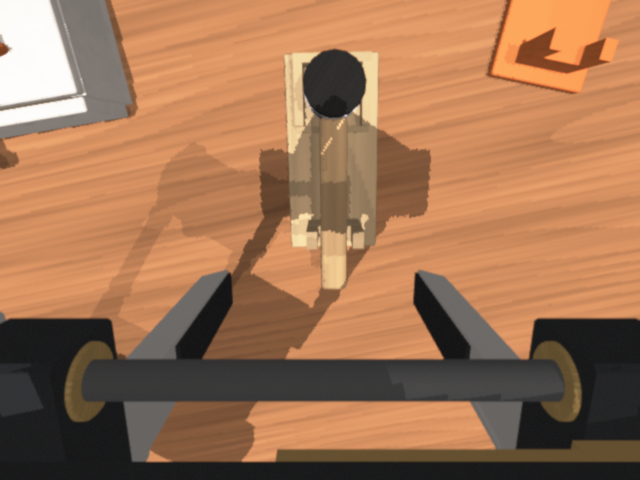

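```bash
python3 - <<'E'
from h import *
import pickle
c=pickle.load(open("w3.pkl","rb"))
h=on_z(c,335,83,102); e=on_z(c,333,281,70); print(h,e,np.linalg.norm((h-e)[:2]),"yaw",np.arctan2(*(h-e)[1::-1]))
K=[on_z(c,*p,12)[:2] for p in[(285,53),(379,53),(377,246),(293,247)]]; print(np.round(K)); 
print("base",np.mean(K,0),np.linalg.norm(K[0]-K[1]),np.linalg.norm(K[0]-K[3]),np.arctan2(*(K[0]+K[1]-K[2]-K[3])[::-1]))
E
```

```text
[ 519.37930642 -329.10903315  102.        ] [ 355.14413716 -294.4993911    70.        ] 167.8422418383584 yaw -0.2076933851645134
[[ 567. -293.]
 [ 548. -380.]
 [ 363. -345.]
 [ 380. -258.]]
base [ 464.36615432 -319.10760651] 88.71348640409849 189.98339588523135 -0.1874428637015804
```

```bash
python3 - <<'E'
from h import *
import pickle
yaw=-.2; m=np.array([np.cos(yaw),np.sin(yaw),0]); g=np.array([519,-329.3,61])-50*m
R=Rz(yaw)
reach(g+[0,0,70],R); line_to(g,speed=120)
w=grip(0); s=state(); print(s["gripper_width"],s["position"],s["force"])
pickle.dump(np.array(s["position"]),open("gpos.pkl","wb"))
wait(.2)
line_to(g+[0,0,30],speed=60); print(state()["gripper_width"],state()["force"],state()["moment"])
line_to(g+[0,0,150],speed=200)
c=wcap(); save(c,"w4"); print(state()["position"],state()["force"],state()["moment"],state()["time"])
y2=-.052; m2=np.array([np.cos(y2),np.sin(y2),0]); t=np.array([587.5,89.5,211])-50*m2
reach(t,Rz(y2)); a=wcap(); b=capture("side"); pickle.dump((a,b),open("w5.pkl","wb"))
print(state()["position"],state()["time"])
o=np.zeros((560,800,3),np.uint8); o[:240,:320]=c["img"][::2,::2]; o[240:480,:320]=a["img"][::2,::2]
o[:560,320:]=cv2.resize(b["img"][90:280,195:358],(480,560),interpolation=cv2.INTER_CUBIC); save({"img":o},"m5"); save(a,"w5")
E
```

```text
23.882346726156317 [ 469.97232887 -319.21141633   60.94942941] [-0.34533091  1.49696919 -0.47339927]
23.93164540114274 [-0.73276901  0.11949779 -4.96525205] [ 0.14427352  0.17278758 -0.00186081]
[ 468.94860523 -318.48889205  209.1146384 ] [ 0.61247343 -0.5823879  -3.8170922 ] [ 0.11673976  0.19998378 -0.0316104 ] 17.7833
[537.91479215  90.89559839 210.94998978] 19.425
```

View pics/m5.png

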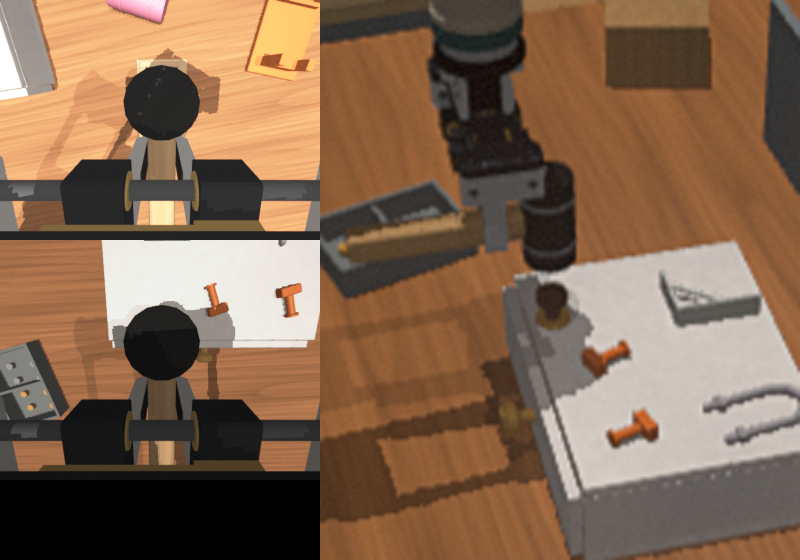

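```bash
python3 - <<'E'
from h import *
import pickle
a,b=pickle.load(open("w5.pkl","rb"))
f=lambda u,v:(195+(u-320)*163/480,90+v*190/560)
print("cap",on_z(b,*f(551,290),126),"face pred px",proj(b,[587.8,88.3,162]),"obs",f(549,256), "headtop obs",f(549,173), "pred",proj(b,[587.8,88.3,252]),"cap pred px",proj(b,[587.5,89.5,126]),"obs",f(551,290))
print(state()["position"],state()["force"])
E
```

```text
cap [589.40071888  90.64693694 126.        ] face pred px [[272.59700267 178.24990272]] obs (272.76458333333335, 176.85714285714286) headtop obs (272.76458333333335, 148.69642857142856) pred [[271.30113657 149.8553791 ]] cap pred px [[272.86667376 188.77594488]] obs (273.44375, 188.39285714285714)
[537.91479215  90.89559839 210.94998978] [-0.40756866  1.21820914 -3.61193139]
```

```bash
python3 - <<'E'
from h import *
p=np.array([537.9+.5,91.5,211])
R=Rz(-.052)
line_to(p-[0,0,30],R,speed=100)
for z in (172,166,160,156):
    r=line_to([p[0],p[1],z],R,speed=40,f_stop=25); s=state(); print(z,r,np.round(s["position"],1),np.round(s["force"],1),np.round(s["moment"],2))
r=line_to([p[0],p[1],148],R,speed=25,f_stop=18); s=state(); print(r,np.round(s["position"],1),np.round(s["force"],1),np.round(s["moment"],2),s["time"])
b=capture("side"); o=cv2.resize(b["img"][110:290,205:365],(640,600)[::1] if 0 else (533,600),interpolation=cv2.INTER_CUBIC); save({"img":o},"s6")
E
```

```text
172 False [538.3  91.5 172. ] [-0.3  0.2 -3.8] [ 0.04  0.25 -0.04]
166 False [538.7  91.6 166.1] [-0.3 -0.2 -2.7] [0.06 0.1  0.03]
160 False [538.7  91.5 159.7] [ 0.7  0.6 -2.8] [0.09 0.01 0.08]
156 False [538.7  91.6 155.7] [ 0.9 -0.8 -1.8] [ 0.13  0.02 -0.02]
True [537.4  91.7 152.8] [-1.5  0.6  0.4] [0.11 0.07 0.02] 21.3667
```

View pics/s6.png

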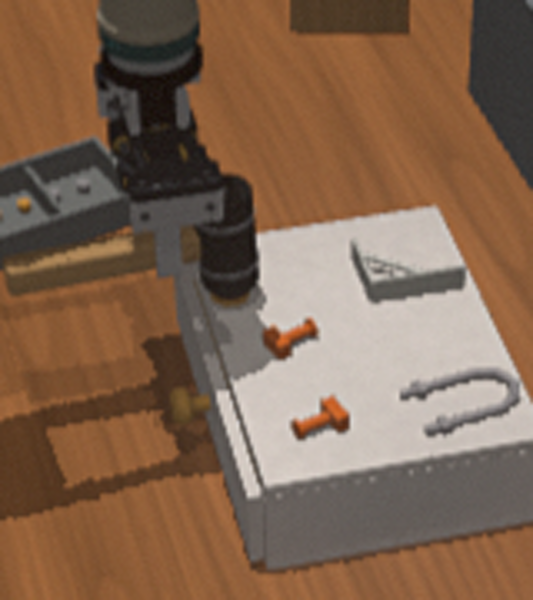

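```bash
python3 - <<'E'
from h import *
import pickle
R=Rz(-.052)
r=line_to([538.4,91.5,145],R,speed=30,f_stop=25); s=state(); print(r,np.round(s["position"],1),np.round(s["force"],1),np.round(s["moment"],2))
line_to([538.4,91.5,215],R,speed=150)
line_to([440,96,250],R,speed=250); a=wcap(); b=capture("side"); pickle.dump((a,b),open("w7.pkl","wb"))
s=state(); print(np.round(s["position"],1),np.round(s["force"],1),np.round(s["moment"],2),s["time"])
o=np.zeros((560,800,3),np.uint8); o[:240,:320]=a["img"][::2,::2]
o[240:,:320]=cv2.resize(b["img"][175:215,255:295],(320,320),interpolation=cv2.INTER_CUBIC)
o[:560,320:]=cv2.resize(b["img"][90:280,150:313],(480,560),interpolation=cv2.INTER_CUBIC); save({"img":o},"m7")
print("home px",proj(b,[587.5,89.5,106]),"up",proj(b,[587.5,89.5,126]))
E
```

```text
False [535.5  91.8 146.2] [-8.1  1.5 11.6] [0.19 1.31 0.04]
[440.5  95.9 249.2] [ 0.5 -0.4 -4. ] [0.06 0.2  0.02] 23.1
home px [[273.13637015 194.62241661]] up [[272.86667376 188.77594488]]
```

View pics/m7.png

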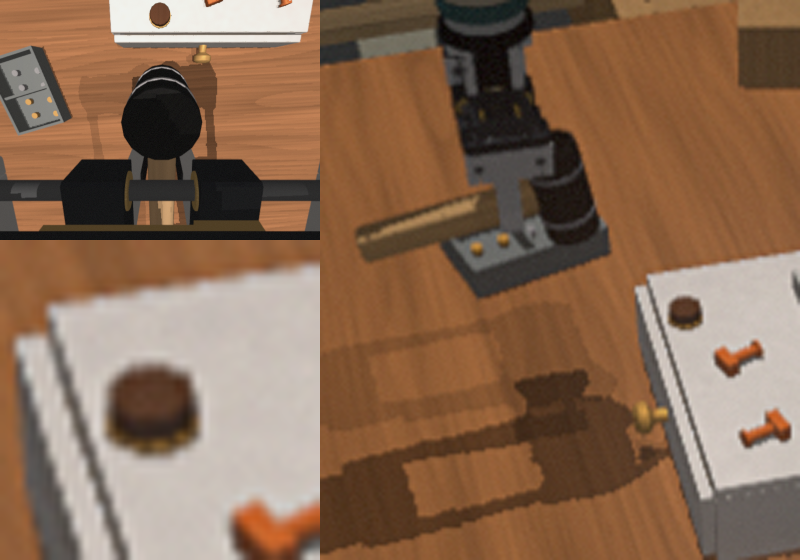

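The peg is seated: its cap at side px ≈(273.5,195) matches the predicted home position (273.1,194.6). The drawer is also shut. The second press pitched the mallet in the grip, so I'll measure that tilt and compensate for it with the tool.

```bash
python3 - <<'E'
from h import *
import pickle
a,b=pickle.load(open("w7.pkl","rb"))
P=np.array([440.5,95.9,246.2]); yaw=-.052; m=np.array([np.cos(yaw),np.sin(yaw),0]); n=np.array([-np.sin(yaw),np.cos(yaw),0])
f=lambda u,v:(150+(u-320)*163/480,90+v*190/560)
def onp(c,uv,off=0):
    o,d=ray(c,*uv); q=o+d*(((P+off*n)-o)@n)/(d@n); return np.array([(q-P)@m,q[2]-P[2]])
for nm,uv in dict(end_top=(357,228),end_bot=(362,262),top=(562,140),bot=(577,236),htopmid_end=(357,228),).items(): print(nm,onp(b,f(*uv),-12 if 'end' in nm else 0).round(1))
for nm,uv in dict(topcentre=(322,235),bot_far=(320,128)).items(): print(nm,onp(a,uv).round(1))
# contour pixels for head and handle at full res
c=b["img"]; o=cv2.resize(c[130:185,155:250],(800,463),interpolation=cv2.INTER_CUBIC); save({"img":o},"c8")
for t in(0,5,10,15,20):
    th=np.radians(t); A=m*np.cos(th)+np.array([0,0,np.sin(th)]); U=np.array([0,0,np.cos(th)])-m*np.sin(th)
    print(t,"end",proj(b,P-127*A).round(1),"headtop",proj(b,P+50*A+45*U).round(1),"headbot",proj(b,P+50*A-45*U).round(1),"W top",proj(a,P+50*A+45*U).round(1))
print("obs end",f(360,246),"top",f(562,140),"bot",f(577,236))
E
```

```text
end_top [-125.9    8.9]
end_bot [-127.2  -26.1]
top [51.7 58.5]
bot [ 56.7 -41.1]
htopmid_end [-125.9    8.9]
topcentre [106.6 311.3]
bot_far [ 68.6 206.1]
0 end [[162.3 167.5]] headtop [[231.9 142.2]] headbot [[234.8 171.7]] W top [[323.7 208.9]]
5 end [[163.2 171.1]] headtop [[230.2 141. ]] headbot [[236.1 170. ]] W top [[323.8 225.1]]
10 end [[164.5 174.6]] headtop [[228.2 140. ]] headbot [[237.2 168.3]] W top [[323.8 242.9]]
15 end [[166.2 177.9]] headtop [[226.2 139.1]] headbot [[238.2 166.5]] W top [[323.8 262.2]]
20 end [[168.1 181.1]] headtop [[224.  138.3]] headbot [[239.  164.7]] W top [[323.9 282.7]]
obs end (163.58333333333334, 173.46428571428572) top (232.17916666666667, 137.5) bot (237.27291666666667, 170.07142857142856)
```

View pics/c8.png

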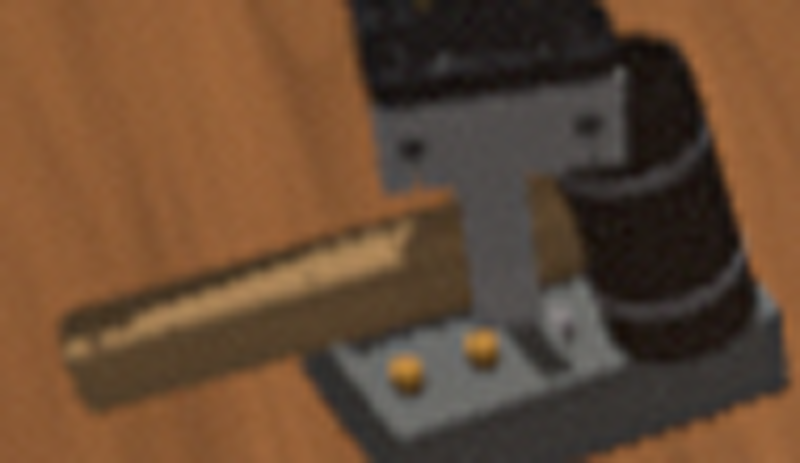

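```bash
python3 - <<'E'
from h import *
import pickle
a,b=pickle.load(open("w7.pkl","rb"))
P=np.array([440.5,95.9,246.2]); yaw=-.052; m=np.array([np.cos(yaw),np.sin(yaw),0]); n=np.array([-np.sin(yaw),np.cos(yaw),0])
g=lambda u,v:(155+u/8.42,130+v/8.42)
def onp(c,uv,off=0):
    o,d=ray(c,*uv); q=o+d*(((P+off*n)-o)@n)/(d@n); return np.array([(q-P)@m,q[2]-P[2]])
for l,off in(([(98,410),(470,308)],-12),([(75,358),(465,240)],-12),([(697,80),(755,270)],0),([(600,310),(575,220)],0)):
    A,B=[onp(b,g(*p),off) for p in l]; print(A.round(1),B.round(1),np.degrees(np.arctan2(*(B-A)[::-1])))
E
```

```text
[-121.5  -26.6] [-9.6 -9.7] 8.563767951905218
[-125.1   -6.9] [-8.5 14.6] 10.437137070535119
[64.9 50.5] [ 77.4 -19.7] -79.96430962042234
[ 29.6 -26. ] [25.1  7.7] 97.62656205119852
```

```bash
cat >> h.py <<'E'
from scipy.spatial.transform import Rotation as Ro
def place_pose(dz,tilt=9.,yaw=-.2):
    import pickle
    g=pickle.load(open("gpos.pkl","rb"))-[0,0,3]
    n=np.array([-np.sin(yaw),np.cos(yaw),0])
    R=Ro.from_rotvec(n*np.radians(tilt)).as_matrix()@Rz(yaw)
    return g-3*R[:,2]+[0,0,dz],R
E
python3 - <<'E'
from h import *
import pickle
p,R=place_pose(150); reach(p,R)
p,R=place_pose(70); line_to(p,R,speed=200); wait(.1)
a=wcap(); b=capture("side"); c=capture("scene"); pickle.dump((a,b,c),open("w9.pkl","wb")); s=state(); print(p,s["position"],s["time"],s["gripper_width"])
o=np.zeros((600,800,3),np.uint8); x=b["img"][265:370,200:330]; o[:,:800]=0
o[:400,:495]=cv2.resize(x,(495,400),interpolation=cv2.INTER_CUBIC)
o[:229,495:800]=cv2.resize(a["img"],(305,229)); x=c["img"][150:230,265:365]; o[229:473,495:]=cv2.resize(x,(305,244),interpolation=cv2.INTER_CUBIC)
save({"img":o},"m9")
yaw=-.2; m=np.array([np.cos(yaw),np.sin(yaw),0]); H=np.array([519,-329.2,82.])
tr=lambda uv:((uv-[200,265])*495/130).round()
print("pred tile px: headbot",tr(proj(b,H)),"headtop",tr(proj(b,H+[0,0,90])),"handle end",tr(proj(b,H-177*m+[0,0,45])))
E
```

```text
[ 470.43227744 -319.30465252  130.91249443] [ 471.24836077 -319.82038798  132.43359239] 25.4417 24.082793147112067
pred tile px: headbot [[351. 216.]] headtop [[348. 113.]] handle end [[ 37. 189.]]
```

View pics/m9.png

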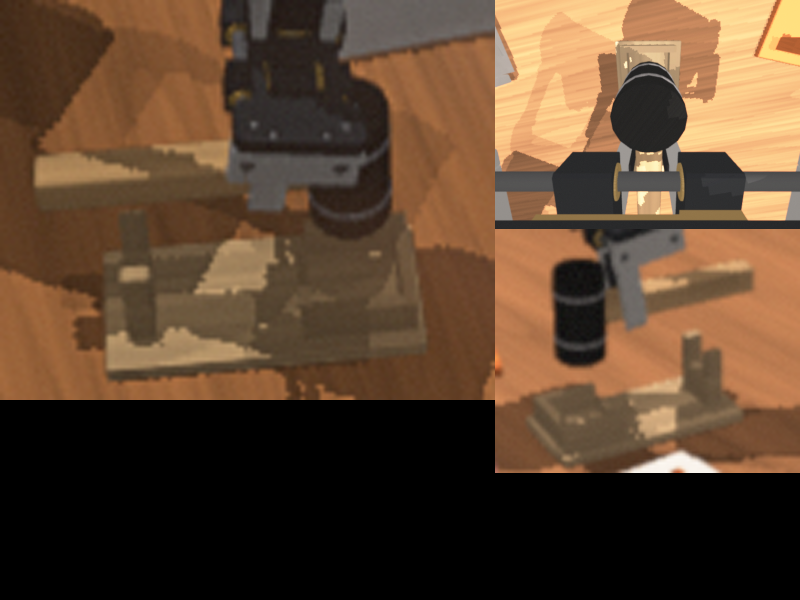

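```bash
python3 - <<'E'
from h import *
p,R=place_pose(32); line_to(p,R,speed=120)
for dz,v in((15,50),(5,40),(0,20),(-4,15)):
    p,R=place_pose(dz); r=line_to(p,R,speed=v,f_stop=7); s=state(); print(dz,r,np.round(np.array(s["position"])-p,1),np.round(s["force"],1),np.round(s["moment"],2))
    if r: break
print(s["time"])
E
```

```text
15 False [-0.1  0.1 -0.3] [-0.4 -0.2 -3.2] [ 0.03  0.02 -0.02]
5 False [-0.2  0.2 -0.4] [-0.6  1.  -3.2] [0.03 0.   0.01]
0 False [-0.1  0.  -0.1] [ 0.4 -0.2 -3.4] [ 0.03 -0.03  0.01]
-4 True [ 0.4 -0.3  1.5] [ 0.6 -0.   5. ] [0.11 0.26 0.  ]
27.4667
```

```bash
python3 - <<'E'
from h import *
import pickle
grip(60); wait(.2)
s=state(); p=np.array(s["position"]); line_to(p+[0,0,110],speed=100)
yaw=-.2; m=np.array([np.cos(yaw),np.sin(yaw),0]); 
reach(np.array([520,-329,250])-115*m,Rz(yaw)); wait(.2)
a=wcap(); b=capture("side"); c=capture("scene"); pickle.dump((a,b,c),open("w10.pkl","wb")); s=state(); print(s["time"],s["force"])
o=np.zeros((600,800,3),np.uint8)
o[:300,:400]=cv2.resize(a["img"],(400,300)); 
o[:300,400:]=cv2.resize(b["img"][290:380,205:325],(400,300),interpolation=cv2.INTER_CUBIC)
o[300:,:400]=cv2.resize(b["img"][160:310,220:420],(400,300),interpolation=cv2.INTER_CUBIC)
o[300:,400:]=cv2.resize(c["img"][170:245,260:360],(400,300),interpolation=cv2.INTER_CUBIC)
save({"img":o},"m10")
S0=pickle.load(open("side.pkl","rb"))["img"].astype(int)
d=np.abs(b["img"].astype(int)-S0).sum(2)[165:380,205:375]
ys,xs=np.where(d>120); print(len(xs)); 
R=S0[...,0]
for im in(S0,b["img"].astype(int)):
    k=((im[...,0]>110)&(im[...,0]-im[...,2]>80)&(im[...,1]<100)).astype(np.uint8)[200:245,275:320]
    n,_,st,ce=cv2.connectedComponentsWithStats(k); print([(st[i,4],(ce[i]+[275,200]).round(1).tolist()) for i in range(1,n) if st[i,4]>15])
E
```

```text
30.5 [-0.54195055  0.27068781 -0.23362257]
5013
[(np.int32(37), [301.9, 234.4])]
[(np.int32(30), [292.3, 210.3]), (np.int32(36), [300.9, 235.6])]
```

View pics/m10.png

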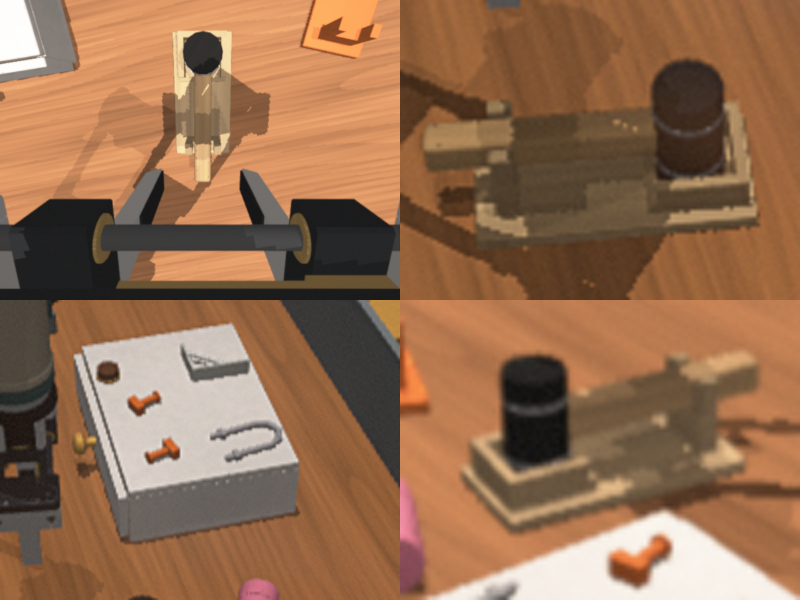

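The last picture shows the mallet upright, with its head in the pocket and handle in the fork. The drawer is shut, the peg is on its collar, and the hardware hasn't been disturbed (the centroid shifts of about 1 px come from the changed shadows). Handing in.

```bash
python3 -c "
from h import *
finish_job(); print(state()['time'])"
```

```text
the job is handed in; nothing more can be done
the job is handed in; nothing more can be done
```

The job is done and handed in at about 30.5 s of robot time (limit 64 s); no verdict is reported.

- **Drawer:** I pushed it shut at the pull with the closed fingers. A second push stopped at the same place to within 0.1 mm, so I took it as fully shut. The picture before that push measured a gap of 0–2 mm, too small to tell from zero.
- **Peg:** I pressed it down with the mallet, and the motion stopped at about the expected home height. The side camera then showed the cap within about half a pixel of its predicted home position, on the collar.
- **Mallet tilt:** my second, unneeded press pitched the mallet about 9° in the grip. I measured this and tilted the tool to correct it before lowering.
- **Mallet in cradle:** it touched down about 2.5 mm below the expected height, within the uncertainty. The last pictures show it upright, with the head in the pocket and the handle in the fork.
- **Small hardware:** it looks undisturbed. One anchor's outline centre shifted about 1 px between the first and last pictures, which I put down to changed shadows. The colour mask missed the other anchor in the first picture, so I checked that one, the U-bolt and the bracket only by eye.

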